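# Weigh a batch of pressed levers on a laboratory balance

## Robot

A 6-joint arm with a two-finger parallel gripper is mounted at the origin on the work surface. World frame = base frame: x ahead of the robot, y to its left, z up, the work surface at z = 0. Lengths are in mm, angles in rad, forces in N, time in s.
With the tool pointing down it reaches from about 275 to 1000 mm from the base axis. Payload 8.4 kg.
Tool frame: the origin (TCP) lies on the centre line of the jaws, within the pads' length; the fingertips stand 17 mm ahead of it and the grasp point (between the pads) lies 2 mm behind it (r.tcp_to_tips is the z of the fingertips in the tool frame, in mm); z points along the fingers, y is the direction in which the jaws open and shut (so a half turn about z gives the same grasp; the last joint's range is limited). The gripper opens to 85 mm and grips with 20 to 120 N. Pads are 22 mm wide; open, the fingers measure 114 mm over their backs; the gripper's body (76 mm by 85 mm) begins 54 mm behind the grasp point. The pads swing forward as they close: fully open they stand 13 mm farther back than shut.
Start: joints at [-1.342, 0.353, 1.633, -0, 1.155, -0.002], TCP at [142.971, -608.43, 248.281] pointing down, gripper open.
Joint ranges: [-2.63, 2.63], [-0.92, 2.1], [0.06, 2.66], [-1.3, 4.44], [0, 2.69], [-3.02, 3.02]. Speed limits (rad/s): [2.22, 2.22, 2.79, 3.14, 3.14, 3.14].

## Interface

Orientations are given as [roll, pitch, yaw] about the fixed x, y, z axes, in that order (R = Rz(yaw) Ry(pitch) Rx(roll)).
In Python, from rig import r, cams, job gives the robot as it stands.
- The arm moves only by the tool drive_tool, never from a script. Its argument "deltas" is a list of rows, each a list of 4 numbers: the shift along the tool's x, y, z in cm, then the turn about the tool's z in rad. In form: [[x, y, z, roll], ...]. A call has 1 to 12 rows; each row shifts and turns the commanded pose from where the row before left it, along the tool's axes as they then stand; what a row does not reach is not made up. A row lasts 1/12 s, in which the tool goes at most 41.7 mm and 7.16 degrees, less where a joint would pass 70% of its speed; a pose out of reach is approached as far as the arm can. A call with a gripper value outside its range is refused whole. "jaw" is the closure, from 0 (fully open) to 1 (shut), set as the call begins (left out, the last holds). The fingers move at their own pace and stop on an object; "force" is the grip in N (left out, the last holds). Time passes only in rows, so rows that do not move let the fingers close. It gives the time, the measured TCP pose, the force and the opening at its end, in the units of the state.
- r.sense(): the state, without advancing time (a new reading comes with each control period).
- cams.grab_frame(name): name is "side" or "top" or "wrist"; returns (picture, depth): 420x560x3 uint8, red, green, blue; 420x560 float32, mm along the optical axis (not along the pixel's ray), 0 where there is no reading.
- cams.camera_params(name): a dict with "fx", "fy", "cx", "cy" (pixels), "R" (3x3) and "t" (3): a world point X has camera coordinates R X + t. Camera axes: x right, y down, z forward; pixel columns grow to the right and rows downward; lengths in mm; the calibration is good to about 2 mm. A picture is of the moment at which its call begins: read the wrist's pose just before it. camera_params takes no time and is no camera call; for the wrist camera it gives the pose at the moment of the call.
- job.sign_off(): hands the job in, once; it reports no verdict.
The state is a dict: "clock": time; "qpos": joint angles; "qvel": joint speeds; "joint_efforts": joint torques, N m; "eef_pos": TCP position; "tcp_rot": TCP orientation; "contact_force": force on the tool from outside, world axes, zero at the start; "wrist_torque": the same for the moment, N m; "opening": opening from 0.0 (shut) to 1.0 (fully open).
Only numpy, scipy, OpenCV 4.12 (cv2) and the standard library are available. Lean on these libraries where they do the work, as an engineer would, in place of code of your own. Each camera call takes 0.05 s, during which the arm holds its last target. There are 200 camera calls.

## Task

Weigh the batch: first move every stone block left on the balance pan into the white tray, next slide the red transport lock on the balance's side to the back, fully against its free end stop, and only then lay every grey pressed lever flat on the pan, side by side, and let go. The levers are unsintered and crumble: grip them lightly, carry them level and set them down gently - their weight is lopsided and differs from piece to piece, so try each with a low lift and shift your grip to its balance point before you carry it. Leave the other things on the bench alone.

Things in the scene. Friction and masses are not known exactly. Their poses are not given: they have to be found in the camera images.
- balance: Cream top-pan laboratory balance on a dark slab (slab 360 x 240 x 12 high), fixed; sloping console with a green-grey display at its front. Origin: centre of the slab's underside; -x is the front (console), +x the back, z up. The housing under the pan is 200 wide (y from -100 to +100), from x = -65 to +165, its top at z = 78.
- pan (a point): Centre of the top face of the steel weighing pan, 90 over the bench; axes as the balance. The pan is 220 (x) x 200 (y) x 6 thick with no rim, and stands 6 clear above the housing. A lever may overhang it at both ends.
- lock (a joint): Transport lock: a red slide on the balance's right-hand side (its -y face). 0 = locked (front), 0.040 m = free, at the end stop; it slides to the back, along the balance's +x. It stays where it is left; it takes about 3 N plus some damping.
- lock_grip (a point): Centre of the lock's red grip, which is 14 long in the sliding direction (x of the balance), 24 wide (y) and 32 high, upright, 51 over the bench, standing 14 to 38 off the balance's right side; it can be pinched from above, fore and aft, or pushed. Axes as the balance.
- tray: White plastic tray 220 (x) x 130 (y) x 40 high, walls and floor 4 thick, open on top, fixed, to the left of the balance. Origin: centre of its underside.
- lever1: Dark-grey pressed lever lying flat, 260 long: arm 14 wide, 24 high from x = -102 to +82; round hub (48 diameter, 36 high) at x = +106; tip boss (28 diameter, 30 high) at x = -116; undersides flush. Origin: middle of the length, on the underside; +x to the hub, z up. 0.5 to 0.95 kg. Grip across the arm's 14 mm, from x = -85 to +68. Two or three levers are there; an absent one gives no pose.
- lever2: As lever1 in shape. Balance: each lever's balance point differs and cannot be seen, mostly between its middle and its hub. Its waxy faces are slick (friction about 0.3): gripped off balance it swings down in the fingers. Try a low lift: with its middle under 50 mm over the bench tilt does no harm; above that it must stay within 0.25 rad of level.
- lever3: As lever1 in shape. Strength: the levers are unsintered and crumble if each finger presses with more than about 40 N (80 N together); a grip effort of 20 to 30 N is safe and holds one near its balance point. Dropped or pressed on the pan with over 60 N they break too.
- block1: Reddish stone test block 38 x 32 x 28 high (x, y, z), 0.08 kg, origin in the centre of its underside; starts on the pan. Two to four are there; an absent one gives no pose.
- block2: Another stone block, as block1.
- block3: Another stone block, as block1.
- block4: Another stone block, as block1.
- vial1: Bystander: glass vial, 28 diameter, 55 high.
- vial2: Bystander: glass vial, 28 diameter, 55 high.
- checkweight: Bystander: steel check weight, 38 diameter, 62 high.
- tweezers: Bystander: steel tweezers, 120 long, lying between the robot and the levers.
- dish: Bystander: shallow white dish, 72 diameter, behind the tray.
- loupe: Bystander: black loupe, 42 diameter, 20 high, at the right of the levers.
Not all that is in view belongs to the job. Leave any turquoise look-alike of the block2 alone. What is shaped like the block3 but yellow is not meant.

How it is judged:
By the outcome, as a careful person would: the job done as asked, in the order asked, and still so for the second after the job is handed in, with the robot touching nothing.
Of lever1, lever2, lever3 only 2 to 3 are there at a start; the rules pass over those that are not, and their reading is None.
Of block1, block2, block3, block4 only 2 to 4 are there at a start; the rules pass over those that are not, and their reading is None.
At some moment in a run one of block1, block2, block3, block4 may be knocked a few centimetres aside while the robot is not near it.
It also fails if it takes over 210 s, if anything falls off the work surface, if the arm or the gripper's body presses on something with over 40 N, if the wrist force passes 120 N, or if a joint passes its speed limit or range.

## Working session

There is one attempt and no reset: what is moved stays moved. The work goes in short steps, Python scripts to look and compute and a tool call to move; the robot and the scene stay as the last step left them, time stands still between calls to the robot, and variables do not carry over. Pictures are saved under pics/ and viewed, about 12 in all and at most 16, crops included, and the job is handed in when it is done.

Besides the shell and the picture viewer there is one more tool, called after "Emit:" by a JSON object that holds its "op" and its "data". drive_tool: Moves the arm, as the interface text tells. Its arguments: {"type":"object","properties":{"deltas":{"type":"array"},"jaw":{"type":"number"},"force":{"type":"number"}},"required":["deltas"]}

```bash
ls; mkdir -p pics
python3 - <<'E'
from rig import r,cams,job
import cv2,numpy as np
s=r.sense();print({k:np.round(v,3).tolist() for k,v in s.items()})
for n in("top","side"):
    p,d=cams.grab_frame(n);cv2.imwrite(f"pics/{n}0.png",p[:,:,::-1]);np.save(f"pics/{n}0.npy",d)
    c=cams.camera_params(n);print(n,{k:np.round(v,3).tolist() for k,v in c.items()})
E
```

```text
pics
{'clock': 0.0, 'qpos': [-1.342, 0.354, 1.634, -0.0, 1.155, -0.002], 'qvel': [0.001, -0.001, 0.001, -0.0, -0.001, -0.0], 'joint_efforts': [-0.001, -60.525, -34.207, -0.0, 0.009, -0.0], 'eef_pos': [142.867, -607.999, 247.584], 'tcp_rot': [-3.14, 0.0, 0.231], 'contact_force': [-0.018, -0.386, 0.257], 'wrist_torque': [-0.021, -0.05, -0.005], 'opening': 1.0}
top {'fx': 530.819, 'fy': 530.819, 'cx': 276.53, 'cy': 207.906, 'R': [[0.012, -1.0, -0.005], [-0.992, -0.011, -0.129], [0.129, 0.007, -0.992]], 't': [-58.97, 564.346, 1280.363]}
side {'fx': 409.58, 'fy': 409.58, 'cx': 276.798, 'cy': 209.881, 'R': [[-0.963, -0.269, 0.009], [-0.19, 0.654, -0.732], [0.191, -0.707, -0.681]], 't': [508.472, 202.31, 1216.974]}
```

View pics/top0.png

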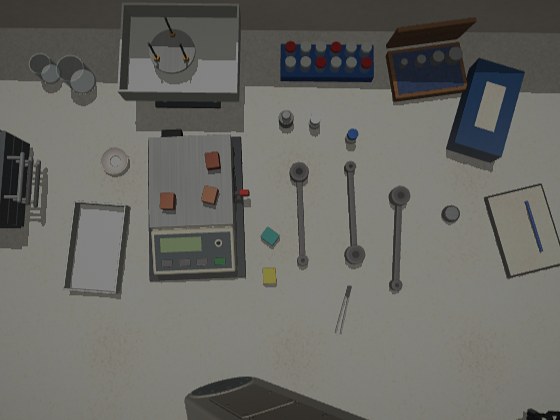

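View pics/side0.png

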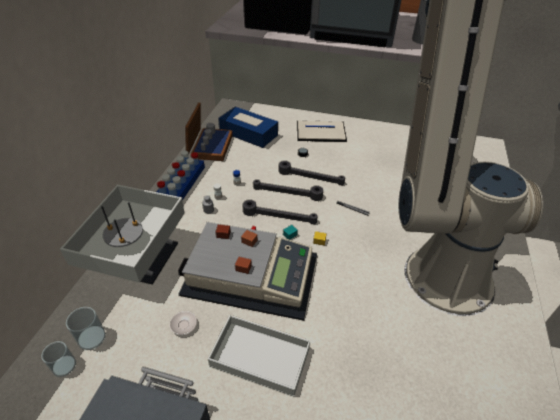

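The top view shows three reddish blocks on the pan at about (212,160), (168,201) and (210,195). The look-alikes are turquoise at (270,237) and yellow at (269,276). There are three levers, with hubs at (299,172), (354,255) and (400,196), and the lock is at (244,193). I'll measure these next.

```bash
cat > h.py <<'E'
from rig import r,cams,job
import cv2,numpy as np
def cloud(n,p=None,d=None):
    c=cams.camera_params(n)
    if p is None: p,d=cams.grab_frame(n)
    v,u=np.mgrid[:d.shape[0],:d.shape[1]]
    X=np.stack([(u-c['cx'])/c['fx']*d,(v-c['cy'])/c['fy']*d,d],-1)
    W=(X-np.array(c['t']))@np.array(c['R'])
    W[d<=0]=np.nan
    return p,W
def blobs(mask,W,p,minn=12):
    n,l,st,ce=cv2.connectedComponentsWithStats(mask.astype(np.uint8))
    for i in range(1,n):
        if st[i,4]<minn: continue
        P=W[l==i]; (cx,cy),(a,b),an=cv2.minAreaRect(P[:,:2].astype(np.float32))
        print(i,'px',ce[i].round(),'n',st[i,4],'rect',np.round([cx,cy,a,b,an],1),'med',np.round(np.median(P,0),1),'z95',np.round(np.percentile(P[:,2],95),1))
def red(p):
    h=cv2.cvtColor(p,cv2.COLOR_RGB2HSV); return ((h[...,0]<12)|(h[...,0]>172))&(h[...,1]>100)&(h[...,2]>50)
E
python3 - <<'E'
from h import *
p=cv2.imread('pics/top0.png')[:,:,::-1].copy();d=np.load('pics/top0.npy')
p,W=cloud('top',p,d)
z=W[...,2]
print('bench z',np.nanmedian(z[280:300,150:250]))
roi=np.zeros(z.shape,bool);roi[140:290,60:300]=1
print('red');blobs(red(p)&roi,W,p)
roi=np.zeros(z.shape,bool);roi[150:300,280:425]=1
print('levers');blobs((z>10)&roi,W,p)
print('hubs');blobs((z>31)&roi,W,p,5)
roi=np.zeros(z.shape,bool);roi[130:285,140:236]=1
print('pan');blobs((z>84)&(z<96)&roi,W,p,200)
roi=np.zeros(z.shape,bool);roi[125:285,140:250]=1
print('slab');blobs((z>6)&(z<200)&roi,W,p,200)
roi=np.zeros(z.shape,bool);roi[195:300,60:135]=1
print('tray');blobs((z>15)&roi,W,p,50)
E
```

```text
bench z -0.038993351247835754
red
1 px [212. 160.] n 200 rect [667.2 101.   36.2  30.8   8.5] med [666.9 100.9 117.9] z95 121.9
2 px [209. 195.] n 204 rect [584.8 104.8  30.3  35.7  75.1] med [nan nan nan] z95 nan
3 px [243. 192.] n 56 rect [600.7  28.2  13.2  22.3   1.4] med [599.3  29.3  66.2] z95 70.2
4 px [166. 200.] n 213 rect [570.3 203.1  43.   23.8  36.4] med [nan nan nan] z95 nan
levers
1 px [352. 220.] n 868 rect [ 559.5 -246.   256.5   46.     0. ] med [ 525.8 -241.1   26.5] z95 38.4
2 px [300. 206.] n 828 rect [ 553.8 -109.1  257.6   45.2    0.8] med [ 586.8 -111.7   26.6] z95 39.4
3 px [398. 231.] n 933 rect [ 496.8 -358.    46.9  255.8   89.6] med [ 524.6 -352.3   25.6] z95 38.4
hubs
2 px [299. 171.] n 273 rect [ 659.6 -107.7   45.8   45.2    0.7] med [ 659.1 -107.6   36.3] z95 40.6
3 px [349. 166.] n 30 rect [ 672.4 -234.7   24.4   15.3   39.9] med [ 673.5 -233.1   32.4] z95 36.5
5 px [400. 195.] n 277 rect [ 6.015e+02 -3.595e+02  4.550e+01  4.530e+01  1.000e-01] med [ 601.4 -359.4   35.9] z95 40.3
7 px [355. 254.] n 287 rect [ 454.5 -246.5   44.8   46.8   87.6] med [ 453.4 -246.4   35.7] z95 40.0
8 px [300. 256.] n 7 rect [ 446.8 -110.4    4.9    7.4    1.6] med [ 444.5 -111.6   32.5] z95 34.5
9 px [304. 260.] n 24 rect [ 437.2 -118.1   17.3   18.2   23.1] med [ 436.1 -121.5   32.3] z95 34.3
14 px [394. 282.] n 10 rect [ 386.4 -342.4    9.7    7.9    2.6] med [ 385.1 -341.6   32.1] z95 33.7
17 px [398. 285.] n 5 rect [ 379.3 -350.3    2.3    7.9   18.6] med [ 379.1 -351.    32.1] z95 32.8
22 px [398. 288.] n 5 rect [ 371.9 -351.7    3.4    4.9   89.3] med [ 371.9 -350.7   32.9] z95 35.9
pan
1 px [189. 180.] n 6622 rect [624.2 155.9 220.6 200.6   3.2] med [626.1 158.   90.1] z95 94.0
slab
8 px [195. 206.] n 13697 rect [573.7 145.3 374.8 258.4   2.3] med [560.3 142.8  86.8] z95 109.7
tray
1 px [ 94. 246.] n 1099 rect [465.8 394.  133.9 220.8  86.4] med [465.9 413.2  35.1] z95 43.2
```

Emit:
{"op": "drive_tool", "data": {"deltas": [[0,0,0,0.115],[0,0,0,0.116],[2.08,-3.45,0,0],[2.08,-3.45,0,0],[2.08,-3.45,0,0],[2.08,-3.45,0,0],[2.08,-3.45,0,0],[2.08,-3.45,0,0],[2.08,-3.45,0,0],[2.08,-3.45,0,0],[2.08,-3.45,0,0],[2.08,-3.45,0,0]], "jaw": 0, "force": 25}}

```text
clock: 1.1
eef_pos: [351.4, -261.6, 248.3]
tcp_rot: [-3.142, -0.0, -0.001]
contact_force: [-0.0, -0.4, -0.5]
opening: 0.999
```

Emit:
{"op": "drive_tool", "data": {"deltas": [[2.08,-3.45,-0.5,0],[2.08,-3.45,-0.5,0],[2.08,-3.45,-0.5,0],[2.08,-3.45,-0.5,0],[2.08,-3.45,-0.5,0],[2.08,-3.45,-0.5,0],[2.08,-3.45,-0.5,0],[2.08,-3.45,-0.5,0],[2.08,-3.45,-0.5,0],[2.08,-3.45,-0.5,0],[2.08,-3.45,0,0],[0,0,0,0]]}}

```text
clock: 2.1
eef_pos: [582.8, 121.5, 298.1]
tcp_rot: [-3.139, -0.002, 0.003]
contact_force: [-1.4, -0.0, -0.1]
opening: 1.002
```

```bash
cat >> h.py <<'E'
def look(name,thr=100):
    p,W=cloud('wrist'); s=r.sense()
    print('eef',s['eef_pos'].round(1) if hasattr(s['eef_pos'],'round') else s['eef_pos'],np.round(s['tcp_rot'],3))
    cv2.imwrite(f'pics/{name}.png',p[:,:,::-1]); np.savez(f'pics/{name}.npz',W=W)
    return p,W
E
python3 - <<'E'
from h import *
p,W=look('w1')
z=W[...,2]
print('red tops');blobs(red(p)&(z>112)&(z<124),W,p,100)
print('pan');blobs((z>85)&(z<96)&(W[...,0]>505),W,p,200)
print('lock');blobs(red(p)&(z>60)&(z<75),W,p,50)
print('console maxz x<510', np.nanpercentile(z[(W[...,0]<508)&(W[...,0]>400)&(W[...,1]<240)&(W[...,1]>60)],[50,90,99]))
E
```

```text
eef [581.  119.  297.6] [-3.141e+00  0.000e+00  3.000e-03]
red tops
1 px [302. 101.] n 1278 rect [668.2  99.4  36.1  30.2   8.9] med [668.4  99.3 117.9] z95 119.1
2 px [296. 184.] n 1045 rect [586.2 103.9  30.6  36.8  77.4] med [587.7 103.7 117.9] z95 119.1
3 px [202. 199.] n 995 rect [570.5 201.6  30.9  36.7  89.8] med [571.7 201.1 118. ] z95 119.2
pan
1 px [246. 128.] n 34626 rect [623.1 153.6 220.1 200.7   3.1] med [642.7 156.7  90. ] z95 91.3
lock
1 px [358. 162.] n 223 rect [600.9  27.2  12.3  21.9   1.7] med [601.7  27.8  66.6] z95 67.7
console maxz x<510 [73.99701133 79.98926795 81.28386078]
```

View pics/w1.png

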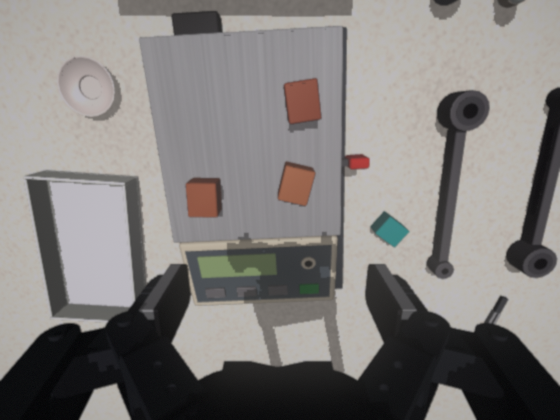

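The wrist view shows the three reddish blocks on the pan at (302,101), (296,184) and (202,199), and the red lock grip at (358,162). The turquoise cube at (391,229) stays alone. I'll start with the block at (202,199), which has yaw about 0.

Emit:
{"op": "drive_tool", "data": {"deltas": [[-0.35,-2.75,0,0],[-0.35,-2.75,0,0],[-0.35,-2.76,2,0],[0,0,4,0],[0,0,4,0],[0,0,3.5,0],[0,0,2.5,0],[0,0,1.5,0],[0,0,1.05,0],[0,0,0,0]]}}

```text
clock: 2.98
eef_pos: [567.9, 197.4, 110.6]
tcp_rot: [3.14, 0.004, -0.001]
contact_force: [-0.6, 0.6, -0.5]
opening: 1.0
```

Emit:
{"op": "drive_tool", "data": {"deltas": [[0,0,0,0],[0,0,0,0],[0,0,0,0],[0,0,0,0],[0,0,0,0],[0,0,0,0],[0,0,0,0],[0,0,0,0]], "jaw": 1, "force": 25}}

```text
clock: 3.65
eef_pos: [570.1, 198.8, 114.0]
tcp_rot: [-3.141, -0.002, -0.0]
contact_force: [-1.1, 0.7, 6.4]
opening: 0.37
```

Emit:
{"op": "drive_tool", "data": {"deltas": [[0,0,-2,0],[0,0,-4,0],[-1,-1,-3,0],[-2.2,-2.7,0,0],[-2.2,-2.7,0,0],[-2.2,-2.7,0,0],[-2.2,-2.7,0,0],[-2.2,-2.7,0,0],[-2.2,-2.7,0,0],[-2.2,-2.7,0,0],[0,0,2,0],[0,0,3,0]]}}

```text
clock: 4.65
eef_pos: [405.7, 400.9, 155.3]
tcp_rot: [-3.137, -0.005, 0.003]
contact_force: [0.0, -0.0, -1.0]
opening: 0.363
```

Run:
```python
from h import *
s=r.sense();print(s['eef_pos'],s['opening'])
p,W=cloud('top');z=W[...,2]
roi=np.zeros(z.shape,bool);roi[130:300,60:300]=1
blobs(red(p)&roi&(z>20),W,p)
```

```text
[405.66339733 400.90928182 155.26071688] 0.3628140334984061
1 px [212. 160.] n 200 rect [667.8 100.8  37.   31.2   9.3] med [667.4 100.4 118.2] z95 122.1
2 px [209. 195.] n 204 rect [584.7 105.2  30.1  35.7  75.5] med [583.7 105.  118. ] z95 122.2
3 px [243. 192.] n 55 rect [599.7  28.1  23.3  13.   84.4] med [599.2  29.2  65.8] z95 69.9
```

Emit:
{"op": "drive_tool", "data": {"deltas": [[0,0,4,0],[0,0,3.5,0],[0,0,2.5,0],[0,0,1.2,0],[0,0,0.8,0],[0,0,0.4,0],[0,0,0,0],[0,0,0,0]]}}

```text
clock: 5.37
eef_pos: [406.3, 398.2, 30.1]
tcp_rot: [-3.14, -0.001, -0.0]
contact_force: [1.2, -0.7, -0.8]
opening: 0.368
```

Emit:
{"op": "drive_tool", "data": {"deltas": [[0,0,0,0],[0,0,0,0],[0,0,0,0],[0,0,0,0],[0,0,-2,0],[0,0,-4,0],[0,0,-4,0],[0,0,-4,0],[0,0,-4,0]], "jaw": 0.4}}

```text
clock: 6.12
eef_pos: [405.1, 397.3, 210.9]
tcp_rot: [3.142, 0.0, -0.0]
contact_force: [0.7, 1.6, -0.5]
opening: 0.596
```

Emit:
{"op": "drive_tool", "data": {"deltas": [[2.0,3.26,0,0],[2.0,3.26,0,0],[2.0,3.26,0,0],[2.0,3.26,0,0],[2.0,3.26,0,0],[2.0,3.26,0,0],[2.0,3.26,0,0],[2.0,3.26,0,0],[2.0,3.26,0,0],[0,0,0,0.11],[0,0,0,0.11],[0,0,1.5,0]], "jaw": 0}}

```text
clock: 7.12
eef_pos: [587.4, 103.5, 196.2]
tcp_rot: [-3.14, -0.004, -0.229]
contact_force: [0.9, -0.4, -0.3]
opening: 1.003
```

Emit:
{"op": "drive_tool", "data": {"deltas": [[0,0,3,0],[0,0,2.5,0],[0,0,1.5,0],[0,0,1.0,0],[0,0,0,0],[0,0,0,0]]}}

```text
clock: 7.62
eef_pos: [585.5, 104.2, 114.0]
tcp_rot: [3.142, 0.0, -0.22]
contact_force: [0.2, -0.4, 0.5]
opening: 0.997
```

Emit:
{"op": "drive_tool", "data": {"deltas": [[0,0,0,0],[0,0,0,0],[0,0,0,0],[0,0,0,0],[0,0,0,0],[0,0,0,0],[0,0,0,0],[0,0,0,0]], "jaw": 1}}

```text
clock: 8.28
eef_pos: [585.9, 104.2, 114.6]
tcp_rot: [-3.141, -0.001, -0.22]
contact_force: [-1.3, -0.1, 5.8]
opening: 0.364
```

Emit:
{"op": "drive_tool", "data": {"deltas": [[0,0,-2,0],[0,0,-4,-0.11],[0,0,-3,-0.11],[-1.5,-3.63,0,0],[-1.5,-3.63,0,0],[-1.5,-3.63,0,0],[-1.5,-3.63,0,0],[-1.5,-3.63,0,0],[-1.5,-3.63,0,0],[-1.5,-3.63,0,0],[-1.5,-3.63,0,0],[0,0,3,0]]}}

```text
clock: 9.28
eef_pos: [465.7, 402.8, 178.7]
tcp_rot: [-3.133, -0.007, 0.003]
contact_force: [2.1, 0.2, -0.8]
opening: 0.368
```

Emit:
{"op": "drive_tool", "data": {"deltas": [[0,0,4,0],[0,0,4,0],[0,0,3.5,0],[0,0,1.5,0],[0,0,0.8,0],[0,0,0.5,0],[0,0,0,0],[0,0,0,0]]}}

```text
clock: 9.95
eef_pos: [466.2, 395.2, 31.9]
tcp_rot: [-3.14, -0.001, -0.0]
contact_force: [0.0, -1.7, -1.0]
opening: 0.367
```

Emit:
{"op": "drive_tool", "data": {"deltas": [[0,0,0,0],[0,0,0,0],[0,0,0,0],[0,0,0,0],[0,0,-2,0],[0,0,-4,0],[0,0,-4,0],[0,0,-4,0],[0,0,-4,0]], "jaw": 0.4}}

```text
clock: 10.7
eef_pos: [465.2, 394.4, 212.9]
tcp_rot: [-3.141, -0.0, -0.0]
contact_force: [0.7, 0.5, 0.6]
opening: 0.601
```

Run:
```python
from h import *
s=r.sense();print(s['eef_pos'],s['opening'])
p,W=cloud('top');z=W[...,2]
roi=np.zeros(z.shape,bool);roi[130:300,60:300]=1
blobs(red(p)&roi&(z>20),W,p)
cv2.imwrite('pics/t2.png',p[:,:,::-1])
```

```text
[465.16701102 394.37638617 212.94228734] 0.6014220830762429
1 px [212. 160.] n 199 rect [667.9 100.8  36.6  30.6   9.8] med [667.  100.3 117.8] z95 122.1
2 px [243. 192.] n 55 rect [600.3  28.2  12.7  22.6   0.8] med [598.9  29.3  66.3] z95 69.7
4 px [ 94. 246.] n 185 rect [465.9 397.5  35.   32.8   1.1] med [465.8 397.7  32.1] z95 36.1
5 px [ 91. 271.] n 171 rect [405.6 400.1  31.8  31.1   0.7] med [404.4 400.7  31.9] z95 36.6
```

Emit:
{"op": "drive_tool", "data": {"deltas": [[2.25,3.28,0,0],[2.25,3.28,0,0],[2.25,3.28,0,0],[2.25,3.28,0,0],[2.25,3.28,0,0],[2.25,3.28,0,0],[2.25,3.28,0,0],[2.25,3.28,0,0],[2.25,3.28,0,0],[0,0,0,-0.08],[0,0,0,-0.08],[0,0,1.5,0]], "jaw": 0}}

```text
clock: 11.75
eef_pos: [670.0, 98.5, 198.2]
tcp_rot: [3.142, -0.005, 0.163]
contact_force: [0.9, 1.3, 0.6]
opening: 1.0
```

Emit:
{"op": "drive_tool", "data": {"deltas": [[0,0,3,0],[0,0,2.5,0],[0,0,1.5,0],[0,0,1.3,0],[0,0,0,0],[0,0,0,0]]}}

```text
clock: 12.25
eef_pos: [667.8, 99.4, 112.6]
tcp_rot: [-3.142, 0.001, 0.16]
contact_force: [-0.2, 0.0, 0.1]
opening: 1.0
```

Emit:
{"op": "drive_tool", "data": {"deltas": [[0,0,0,0],[0,0,0,0],[0,0,0,0],[0,0,0,0],[0,0,0,0],[0,0,0,0],[0,0,0,0],[0,0,0,0]], "jaw": 1}}

```text
clock: 12.92
eef_pos: [668.4, 99.4, 113.7]
tcp_rot: [3.142, -0.001, 0.16]
contact_force: [-1.3, -0.0, 7.1]
opening: 0.373
```

Emit:
{"op": "drive_tool", "data": {"deltas": [[0,0,-2,0],[0,0,-4,0.08],[0,0,-3,0.08],[-1.78,-3.63,0,0],[-1.78,-3.63,0,0],[-1.78,-3.63,0,0],[-1.78,-3.63,0,0],[-1.78,-3.63,0,0],[-1.78,-3.63,0,0],[-1.78,-3.63,0,0],[-1.78,-3.63,0,0],[0,0,3,0]]}}

```text
clock: 13.92
eef_pos: [525.2, 398.0, 178.0]
tcp_rot: [-3.133, -0.007, 0.004]
contact_force: [1.9, 0.9, -0.5]
opening: 0.37
```

Emit:
{"op": "drive_tool", "data": {"deltas": [[0,0,4,0],[0,0,4,0],[0,0,3.5,0],[0,0,1.5,0],[0,0,0.8,0],[0,0,0.4,0],[0,0,0,0],[0,0,0,0]]}}

```text
clock: 14.58
eef_pos: [526.4, 390.3, 32.1]
tcp_rot: [-3.14, -0.002, -0.0]
contact_force: [-0.9, -1.1, -0.3]
opening: 0.368
```

Emit:
{"op": "drive_tool", "data": {"deltas": [[0,0,0,0],[0,0,0,0],[0,0,0,0],[0,0,0,0],[0,0,-2,0],[0,0,-4,0],[0,0,-4,0],[0,0,-4,0],[0,0,-4,0]], "jaw": 0.4}}

```text
clock: 15.33
eef_pos: [525.3, 389.6, 212.9]
tcp_rot: [-3.142, -0.0, -0.0]
contact_force: [0.2, -0.3, 0.2]
opening: 0.601
```

Run:
```python
from h import *
s=r.sense();print(s['eef_pos'],s['opening'])
p,W=cloud('top');z=W[...,2]
roi=np.zeros(z.shape,bool);roi[130:300,60:300]=1
blobs(red(p)&roi&(z>20),W,p)
```

```text
[525.28262903 389.5743014  212.93014071] 0.6010993776715218
1 px [243. 192.] n 56 rect [600.8  28.4  22.2  14.1  89. ] med [599.2  29.4  65.9] z95 70.1
3 px [ 97. 222.] n 181 rect [525.7 392.4  31.2  35.   88.7] med [525.  391.9  32.4] z95 36.5
4 px [ 94. 246.] n 179 rect [466.  397.4  35.2  31.6   0.7] med [465.8 397.1  32.1] z95 36.4
5 px [ 91. 271.] n 169 rect [4.055e+02 4.010e+02 3.190e+01 3.220e+01 4.000e-01] med [404.5 400.4  32.3] z95 37.0
```

Emit:
{"op": "drive_tool", "data": {"deltas": [[0.35,3.7,0,0],[0.35,3.7,0,0],[0.35,3.7,0,0],[0.35,3.7,0,0],[0.35,3.7,0,0],[0.35,3.7,0,0],[0.35,3.7,0,0],[0.35,3.7,0,0],[0.35,3.7,0,0],[0.35,3.7,0,0],[0,0,0,-0.054],[0,0,0,0]], "jaw": 1}}

```text
clock: 16.38
eef_pos: [560.6, 17.8, 210.9]
tcp_rot: [3.142, -0.0, 0.053]
contact_force: [0.4, 0.5, -0.1]
opening: 0.002
```

Emit:
{"op": "drive_tool", "data": {"deltas": [[0,0,3,0],[0,0,4,0],[0,0,3.5,0],[0,0,2.2,0],[0,0,1.2,0],[0,0,0.6,0],[0,0,0,0],[0,0,0,0]]}}

```text
clock: 17.05
eef_pos: [561.3, 20.2, 66.8]
tcp_rot: [-3.142, -0.001, 0.054]
contact_force: [0.9, -0.2, 0.1]
opening: 0.004
```

Run:
```python
from h import *
p,W=look('w3');z=W[...,2]
blobs(red(p)&(z>55)&(z<75)&(W[...,1]<60),W,p,50)
cv2.imwrite('pics/w3.png',p[:,:,::-1])
```

```text
eef [561.6  20.1  67.2] [-3.142e+00 -2.000e-03  5.400e-02]
1 px [269. 202.] n 1766 rect [601.   26.5  13.9  23.8   5.2] med [602.4  26.4  66.5] z95 67.7
```

View pics/w3.png

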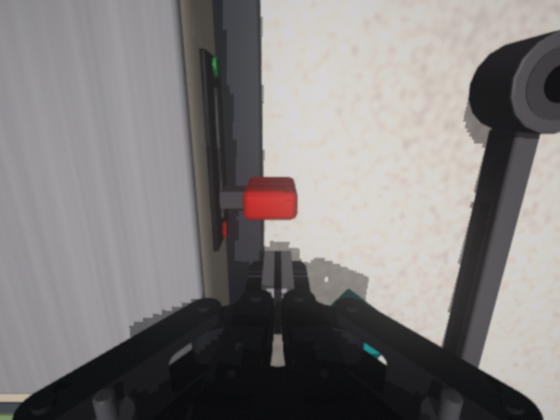

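The red grip is at (269,200), with the closed fingers in front of it and the slot running back to the green mark. I'll push it to the back.

Emit:
{"op": "drive_tool", "data": {"deltas": [[1,0,0,0],[0.8,0,0,0],[0.5,0,0,0],[0.5,0,0,0],[0.5,0,0,0],[0.5,0,0,0],[0.5,0,0,0],[0.5,0,0,0],[0.5,0,0,0],[0.5,0,0,0],[0,0,0,0]]}}

```text
clock: 18.02
eef_pos: [619.7, 23.0, 65.8]
tcp_rot: [-3.142, -0.001, 0.054]
contact_force: [-0.6, -0.7, -0.2]
opening: -0.002
```

Emit:
{"op": "drive_tool", "data": {"deltas": [[0.2,0,0,0],[0.2,0,0,0],[0,0,0,0]]}}

```text
clock: 18.27
eef_pos: [621.9, 23.1, 65.6]
tcp_rot: [3.142, 0.001, 0.054]
contact_force: [-4.1, -0.8, 1.4]
opening: 0.002
```

Run:
```python
from h import *
p,W=look('w4');z=W[...,2]
blobs(red(p)&(z>55)&(z<75)&(W[...,1]<60),W,p,50);print(r.sense()['contact_force'])
```

```text
eef [621.9  23.1  65.6] [3.142e+00 1.000e-03 5.400e-02]
1 px [269. 245.] n 1783 rect [638.2  28.9  19.   24.2   3.3] med [643.1  28.5  66.3] z95 67.6
[-4.26419223 -0.64757855  1.41106307]
```

Emit:
{"op": "drive_tool", "data": {"deltas": [[0.2,0,0,0],[0.1,0,0,0],[0,0,0,0],[0,0,0,0]]}}

```text
clock: 18.65
eef_pos: [622.2, 23.0, 65.4]
tcp_rot: [3.142, 0.007, 0.054]
contact_force: [-13.8, -1.7, 9.4]
opening: 0.002
```

Emit:
{"op": "drive_tool", "data": {"deltas": [[0.2,0,0,0],[0.2,0,0,0],[0,0,0,0]]}}

```text
clock: 18.9
eef_pos: [622.7, 23.0, 65.0]
tcp_rot: [3.142, 0.014, 0.054]
contact_force: [-26.6, -2.3, 18.4]
opening: 0.004
```

Emit:
{"op": "drive_tool", "data": {"deltas": [[-0.8,0,0,0],[-2,0,0,0],[-2,0,0,0],[0,0,-4,0],[0,0,-4,0],[0,0,-4,0],[0,0,-4,0],[0,3.3,0,0.024],[0,3.3,0,0],[0,3.3,0,0],[0,3.3,0,0],[0,0,0,0]], "jaw": 0.5}}

```text
clock: 19.9
eef_pos: [587.1, -115.9, 226.4]
tcp_rot: [3.139, -0.003, 0.027]
contact_force: [-0.3, -0.0, -0.5]
opening: 0.501
```

```bash
cat >> h.py <<'E'
def levers(W,zlo=28):
    # hubs: tops ~36, tips: ~30 ; print centres and yaw per lever
    z=W[...,2]
    m=(z>8)&(z<45)
    n,l,st,ce=cv2.connectedComponentsWithStats(m.astype(np.uint8))
    for i in range(1,n):
        if st[i,4]<400: continue
        P=W[l==i]; (cx,cy),(a,b),an=cv2.minAreaRect(P[:,:2].astype(np.float32))
        arm=P[(P[:,2]>19)&(P[:,2]<27)]
        H=P[P[:,2]>33.5]
        if len(arm)<50: continue
        ln=cv2.fitLine(arm[:,:2].astype(np.float32),cv2.DIST_HUBER,0,.01,.01).ravel()
        print('obj',np.round([cx,cy,a,b],1),'arm line pt',ln[2:].round(1),'yaw',round(float(np.arctan(ln[1]/ln[0])),4),'hub',np.round((H[:,:2].min(0)+H[:,:2].max(0))/2,1) if len(H) else None)
E
python3 - <<'E'
from h import *
p,W=look('w5');z=W[...,2]
levers(W)
p,W=cloud('top');z=W[...,2]
roi=np.zeros(z.shape,bool);roi[130:300,60:300]=1
blobs(red(p)&roi&(z>20),W,p)
W=W.copy();W[:150]=np.nan;W[:,:280]=np.nan;W[:,425:]=np.nan
levers(W)
E
```

```text
eef [ 586.9 -113.7  226.2] [ 3.141e+00 -2.000e-03  2.600e-02]
obj [ 749.  -236.9   28.5   17.7] arm line pt [ 746.6 -233. ] yaw 0.5342 hub [ 749.2 -236.4]
obj [ 561.2 -239.1  253.7   46.7] arm line pt [ 576.2 -241.9] yaw 0.0469 hub [ 456.9 -249.2]
obj [ 553.6 -110.2  258.7   46.9] arm line pt [ 548.7 -114.9] yaw 0.048 hub [ 659.5 -109.9]
obj [ 512.  -349.4   48.4  228.9] arm line pt [ 502.2 -354. ] yaw -0.0163 hub [ 601.6 -362.4]
obj [497.3 -38.2  37.1  32.7] arm line pt [511.1 -43.7] yaw 1.0026 hub None
1 px [243. 176.] n 54 rect [640.3  30.   21.9  13.4  89.7] med [638.5  32.4  65.9] z95 69.2
3 px [ 97. 222.] n 181 rect [525.8 393.1  34.6  32.3   1.1] med [525.3 392.4  32. ] z95 36.3
4 px [ 94. 246.] n 185 rect [465.8 397.6  34.8  31.7   0.9] med [465.7 397.4  32.2] z95 36.9
5 px [ 91. 271.] n 171 rect [405.6 400.4  31.8  30.1   0.7] med [404.4 400.   32.5] z95 36.3
obj [ 526.6 -245.8   46.1  190.9] arm line pt [ 541.3 -243.4] yaw -0.0059 hub [ 453.2 -246.2]
obj [ 497.1 -350.    46.8  257.1] arm line pt [ 481.4 -352.2] yaw -0.0505 hub [ 497.9 -359.3]
```

View pics/w5.png

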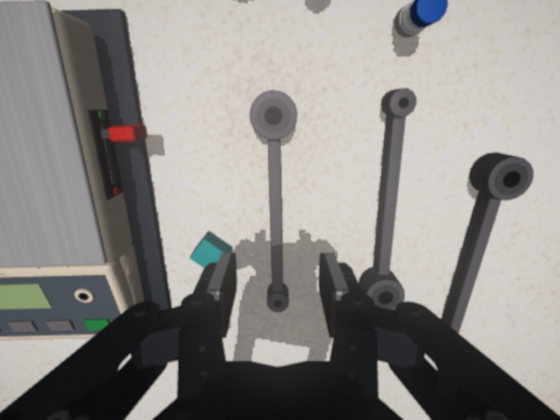

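The lock is at the back: it moved about 40 mm and the stop was firm. Lever A is under the jaws, with its hub at (273,115) and its tip at (277,297). I'm going down to grip it about 30 mm toward the hub.

Emit:
{"op": "drive_tool", "data": {"deltas": [[-0.3,-0.1,2,-0.014],[0,0,4,0],[0,0,4,0],[0,0,4,0],[0,0,3,0],[0,0,2,0],[0,0,1,0],[0,0,0.4,0],[0,0,0,0],[0,0,0,0]]}}

```text
clock: 20.83
eef_pos: [584.2, -109.8, 23.0]
tcp_rot: [3.141, -0.002, 0.044]
contact_force: [0.2, 0.4, 1.0]
opening: 0.501
```

Emit:
{"op": "drive_tool", "data": {"deltas": [[0,0,0,0],[0,0,0,0],[0,0,0,0],[0,0,0,0],[0,0,0,0],[0,0,0,0],[0,0,0,0]], "jaw": 1, "force": 25}}

```text
clock: 21.42
eef_pos: [584.3, -110.5, 23.3]
tcp_rot: [3.141, -0.003, 0.044]
contact_force: [-0.4, -0.3, 6.7]
opening: 0.156
```

Emit:
{"op": "drive_tool", "data": {"deltas": [[0,0,-0.3,0],[0,0,-0.5,0],[0,0,-0.5,0],[0,0,-0.7,0],[0,0,0,0],[0,0,0,0],[0,0,0,0]]}}

```text
clock: 22.0
eef_pos: [583.0, -110.1, 41.8]
tcp_rot: [-3.142, 0.0, 0.044]
contact_force: [0.2, 0.1, -7.7]
opening: 0.159
```

```bash
cat >> h.py <<'E'
def tilt(x,y,yaw,half=130,name='wrist'):
    """profile of height along a lever's arm; x,y a point on it"""
    p,W=cloud(name); s=r.sense()
    print('eef',np.round(s['eef_pos'],1),np.round(s['tcp_rot'],3),'F',np.round(s['contact_force'],2),'T',np.round(s['wrist_torque'],3),'op',round(s['opening'],3))
    D=W-np.array([x,y,0]); a=D[...,0]*np.cos(yaw)+D[...,1]*np.sin(yaw); b=-D[...,0]*np.sin(yaw)+D[...,1]*np.cos(yaw)
    for lo in range(-170,171,20):
        m=(abs(b)<5)&(a>lo)&(a<lo+20)&(W[...,2]>5)&(W[...,2]<220)
        if m.sum()>8: print(lo+10,np.round(np.median(W[...,2][m]),1),int(m.sum()),end=' | ')
    print()
    return p,W
E
python3 - <<'E'
from h import *
tilt(584,-112.5,.04);tilt(584,-112.5,.04,name='top')
E
```

```text
eef [ 582.9 -110.    41.6] [-3.141  0.     0.044] F [-0.14 -0.35 -6.97] T [-0.043 -0.072 -0.007] op 0.158
-40 42.5 540 | -20 42.5 659 | 0 42.9 1194 | 20 106.2 3076 | 40 42.3 851 | 60 54.6 1326 | 80 54.9 1721 | 100 54.2 688 | 
eef [ 582.9 -110.    41.5] [-3.141e+00  1.000e-03  4.400e-02] F [-0.09  0.29 -8.37] T [0.031 0.039 0.019] op 0.154
```

Lever A is clear of the bench and level, with the underside at 18.7 mm all along and about 7.7 N of weight. The balance point is about +29 mm, so I can carry it.

Emit:
{"op": "drive_tool", "data": {"deltas": [[0,0,-0.4,0],[0,0,-0.8,0],[0,0,-1.2,0],[0,0,-1.6,0],[0,0,-2,0],[0,0,-2,0],[0,0,-1.6,0],[0,0,-1,0],[0,0,-0.6,0],[0,0,-0.3,0],[0,0,0,0]]}}

```text
clock: 23.02
eef_pos: [583.2, -110.1, 157.2]
tcp_rot: [3.141, -0.0, 0.044]
contact_force: [0.4, -0.3, -7.5]
opening: 0.158
```

Run:
```python
from h import *
tilt(583,-110.5,.044)
```

```text
eef [ 582.8 -110.   156.5] [-3.141e+00  1.000e-03  4.400e-02] F [-0.49 -0.46 -8.  ] T [ 0.03  -0.025 -0.013] op 0.155
-40 157.9 509 | -20 157.9 709 | 0 157.8 786 | 20 158.2 1415 | 40 157.7 1004 | 60 170.1 1269 | 80 170.4 1729 | 100 169.8 791 |
```

Still level. Carrying it to the far slot.

Emit:
{"op": "drive_tool", "data": {"deltas": [[0.1,-0.5,0,0],[0.25,-1.1,0,0],[0.45,-1.8,0,0],[0.6,-2.5,0,0],[0.7,-2.8,0,0],[0.7,-2.8,0,0],[0.7,-2.8,0,0],[0.7,-2.8,0,0],[0.7,-2.8,0,0],[0.7,-2.8,0,0],[0.6,-2.6,0,0],[0.6,-2.4,0,0]]}}

```text
clock: 24.07
eef_pos: [638.3, 172.5, 155.8]
tcp_rot: [-3.141, 0.001, 0.045]
contact_force: [-0.1, 0.2, -7.3]
opening: 0.155
```

Emit:
{"op": "drive_tool", "data": {"deltas": [[0.5,-2,0,-0.01],[0.4,-1.5,0,0],[0.2,-0.8,0,0],[0.1,-0.5,0,0],[0,0,0,0],[0,0,0.5,0],[0,0,1,0],[0,0,0.8,0],[0,0,0.4,0],[0,0,0,0],[0,0,0,0]]}}

```text
clock: 24.98
eef_pos: [648.3, 217.6, 129.1]
tcp_rot: [3.141, 0.001, 0.053]
contact_force: [-0.3, 0.7, -6.5]
opening: 0.156
```

Run:
```python
from h import *
e=r.sense()['eef_pos'];p,W=tilt(e[0],e[1],.054)
cv2.imwrite('pics/w6.png',p[:,:,::-1])
```

```text
eef [648.7 217.9 129.7] [3.142 0.    0.053] F [ 0.38  0.34 -7.04] T [-0.033 -0.071 -0.006] op 0.155
-40 129.9 533 | -20 129.8 688 | 0 129.8 817 | 20 192.8 3031 | 40 129.6 988 | 60 141.9 1293 | 80 142.1 1697 | 100 141.4 802 |
```

View pics/w6.png

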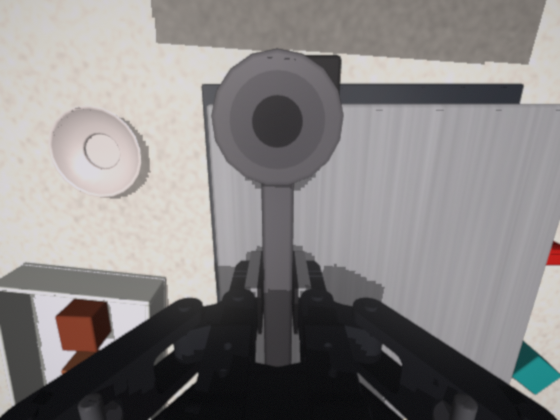

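The lever is level over the far side of the pan, with its hub at (277,118) and its underside about 15 mm above the pan. Lowering gently.

Emit:
{"op": "drive_tool", "data": {"deltas": [[0,0,0.4,0],[0,0,0.4,0],[0,0,0.3,0],[0,0,0.2,0],[0,0,0.1,0],[0,0,0.05,0],[0,0,0.05,0],[0,0,0.05,0],[0,0,0,0]]}}

```text
clock: 25.78
eef_pos: [648.6, 218.2, 114.3]
tcp_rot: [-3.142, -0.0, 0.054]
contact_force: [-0.4, 0.3, -7.7]
opening: 0.154
```

Emit:
{"op": "drive_tool", "data": {"deltas": [[0,0,0.05,0],[0,0,0.05,0],[0,0,0,0],[0,0,0,0]]}}

```text
clock: 26.12
eef_pos: [648.7, 218.2, 113.4]
tcp_rot: [-3.142, -0.0, 0.054]
contact_force: [-1.2, 0.2, -6.6]
opening: 0.156
```

Emit:
{"op": "drive_tool", "data": {"deltas": [[0,0,0.05,0],[0,0,0.05,0],[0,0,0,0],[0,0,0,0]]}}

```text
clock: 26.45
eef_pos: [648.7, 218.2, 113.3]
tcp_rot: [-3.141, -0.001, 0.054]
contact_force: [-4.9, -0.9, 5.3]
opening: 0.158
```

Emit:
{"op": "drive_tool", "data": {"deltas": [[0,0,-0.1,0],[0,0,0,0],[0,0,0,0],[0,0,0,0],[0,0,-1,0],[0,0,-3,0],[0,0,-3,0],[0,0,-3,0],[0,0,0,0]], "jaw": 0.55}}

```text
clock: 27.2
eef_pos: [651.8, 219.2, 220.9]
tcp_rot: [-3.139, -0.01, 0.054]
contact_force: [1.2, 0.2, 0.5]
opening: 0.45
```

Emit:
{"op": "drive_tool", "data": {"deltas": [[-1.19,3.79,0,0],[-1.19,3.79,0,0],[-1.19,3.79,0,0],[-1.19,3.79,0,0],[-1.19,3.79,0,0],[-1.19,3.79,0,0],[-1.19,3.79,0,0],[-1.19,3.79,0,0],[-1.19,3.79,0,0],[-1.19,3.79,0,0],[-1.19,3.79,0,0.007],[-1.19,3.79,0,0]]}}

```text
clock: 28.2
eef_pos: [529.6, -245.5, 214.1]
tcp_rot: [3.141, -0.001, 0.046]
contact_force: [1.0, -0.9, -0.6]
opening: 0.448
```

Run:
```python
from h import *
p,W=look('w7');levers(W)
p,W=cloud('top');z=W[...,2];cv2.imwrite('pics/t7.png',p[:,:,::-1])
roi=np.zeros(z.shape,bool);roi[120:300,60:300]=1
blobs((z>97)&(z<140)&roi,W,p)
blobs(red(p)&roi&(z>20),W,p)
```

```text
eef [ 528.1 -251.6  214.2] [ 3.137 -0.     0.045]
obj [ 559.1 -243.5  258.2   46.4] arm line pt [ 576.8 -243.5] yaw 0.047 hub [ 453.6 -249.2]
obj [ 511.4 -365.4  227.2   47.7] arm line pt [ 497.9 -355.4] yaw -0.0346 hub [ 601.6 -362.6]
obj [ 559.9 -492.3   40.8   40.9] arm line pt [ 560.  -492.2] yaw -0.3255 hub None
obj [497.  -38.9  38.6  33.3] arm line pt [508.4 -47.5] yaw 0.8689 hub None
obj [399.7 -38.8  38.3  33.3] arm line pt [406.9 -47.1] yaw 0.6663 hub None
1 px [162. 174.] n 1073 rect [618.7 219.6 259.3  46.4   2.3] med [646.5 217.1 116.1] z95 128.7
1 px [243. 176.] n 53 rect [639.7  29.8  12.7  20.8   1.6] med [638.8  32.4  65.8] z95 71.2
3 px [ 97. 222.] n 181 rect [525.6 393.2  35.1  32.9   2.1] med [525.  392.   32.2] z95 36.8
4 px [ 94. 246.] n 185 rect [465.6 397.8  35.   31.2   1.5] med [465.8 397.   32. ] z95 36.4
5 px [ 91. 271.] n 169 rect [405.5 401.   31.7  32.4   0.7] med [404.4 400.5  32.4] z95 36.9
```

Lever A lies on the pan as intended. Going down on lever B.

Emit:
{"op": "drive_tool", "data": {"deltas": [[0,0,2,0],[0,0,4,0],[0,0,4,0],[0,0,4,0],[0,0,3,0],[0,0,1.2,0],[0,0,0.5,0],[0,0,0,0],[0,0,0,0]]}}

```text
clock: 29.05
eef_pos: [531.5, -243.9, 27.9]
tcp_rot: [3.141, -0.002, 0.047]
contact_force: [0.7, 0.5, 0.0]
opening: 0.45
```

Emit:
{"op": "drive_tool", "data": {"deltas": [[0,0,0.5,0],[0,0,0,0],[0,0,0,0]]}}

```text
clock: 29.3
eef_pos: [530.7, -243.8, 22.3]
tcp_rot: [3.141, -0.001, 0.047]
contact_force: [-0.5, 0.6, -1.1]
opening: 0.45
```

Emit:
{"op": "drive_tool", "data": {"deltas": [[0,0,0,0],[0,0,0,0],[0,0,0,0],[0,0,0,0],[0,0,0,0],[0,0,0,0],[0,0,0,0]], "jaw": 1, "force": 25}}

```text
clock: 29.88
eef_pos: [530.6, -243.9, 21.9]
tcp_rot: [3.141, -0.001, 0.047]
contact_force: [-1.2, -0.8, 6.2]
opening: 0.154
```

Emit:
{"op": "drive_tool", "data": {"deltas": [[0,0,-0.3,0],[0,0,-0.5,0],[0,0,-0.5,0],[0,0,-0.7,0],[0,0,0,0],[0,0,0,0],[0,0,0,0]]}}

```text
clock: 30.47
eef_pos: [530.1, -243.5, 41.3]
tcp_rot: [3.142, -0.0, 0.047]
contact_force: [0.1, 0.3, -8.2]
opening: 0.151
```

Run:
```python
from h import *
e=r.sense()['eef_pos'];tilt(e[0],e[1],.047)
```

```text
eef [ 530.  -243.5   41.1] [-3.141  0.     0.047] F [-0.59 -0.1  -8.81] T [ 0.067 -0.089  0.018] op 0.151
-40 43.3 501 | -20 43.3 703 | 0 43.3 824 | 20 104.9 3037 | 40 43.3 1059 | 60 43.3 1223 | 80 43.4 1410 | 100 43.4 1684 | 120 43.3 523 |
```

Lever B is level as well. Lifting and carrying it to the middle slot.

Emit:
{"op": "drive_tool", "data": {"deltas": [[0,0,-0.4,0],[0,0,-0.8,0],[0,0,-1.2,0],[0,0,-1.6,0],[0,0,-2,0],[0,0,-2,0],[0,0,-1.6,0],[0,0,-1,0],[0,0,-0.6,0],[0,0,-0.3,0],[0,0,0,0]]}}

```text
clock: 31.43
eef_pos: [530.2, -243.6, 156.7]
tcp_rot: [3.141, -0.0, 0.047]
contact_force: [0.3, -0.4, -7.8]
opening: 0.156
```

Run:
```python
from h import *
e=r.sense()['eef_pos'];tilt(e[0],e[1],.047)
```

```text
eef [ 529.8 -243.4  156. ] [-3.141e+00  1.000e-03  4.700e-02] F [ 0.56  0.25 -9.67] T [-0.03  -0.051  0.001] op 0.159
-40 158.6 497 | -20 158.7 706 | 0 158.7 814 | 20 159.2 1494 | 40 158.7 1061 | 60 158.8 1220 | 80 158.8 1414 | 100 158.9 1685 | 120 158.8 517 |
```

Emit:
{"op": "drive_tool", "data": {"deltas": [[0.1,-0.5,0,0],[0.23,-1.1,0,0],[0.38,-1.8,0,0],[0.53,-2.5,0,0],[0.59,-2.8,0,0],[0.59,-2.8,0,0],[0.59,-2.8,0,0],[0.59,-2.8,0,0],[0.59,-2.8,0,0],[0.59,-2.8,0,0],[0.59,-2.8,0,0],[0.59,-2.8,0,0]]}}

```text
clock: 32.48
eef_pos: [575.7, 44.3, 155.5]
tcp_rot: [-3.141, 0.001, 0.047]
contact_force: [0.3, 0.6, -8.3]
opening: 0.152
```

Emit:
{"op": "drive_tool", "data": {"deltas": [[0.59,-2.8,0,0],[0.54,-2.6,0,-0.007],[0.46,-2.2,0,0],[0.34,-1.6,0,0],[0.2,-1,0,0],[0.15,-0.7,0,0],[0,0,0.5,0],[0,0,1,0],[0,0,0.8,0],[0,0,0.4,0],[0,0,0,0],[0,0,0,0]]}}

```text
clock: 33.48
eef_pos: [593.5, 151.2, 128.7]
tcp_rot: [3.141, 0.001, 0.053]
contact_force: [-0.0, -1.3, -8.1]
opening: 0.16
```

Run:
```python
from h import *
e=r.sense()['eef_pos'];p,W=tilt(e[0],e[1],.054)
```

```text
eef [593.8 151.4 129.2] [3.142 0.    0.053] F [ 0.26 -0.64 -8.91] T [ 0.051 -0.115  0.041] op 0.157
-40 130.7 504 | -20 130.7 699 | 0 130.7 820 | 20 192.4 3038 | 40 130.7 1061 | 60 130.6 1218 | 80 130.6 1411 | 100 130.6 1691 | 120 130.5 509 |
```

Level and in position, with the underside about 16.6 mm over the pan. Lowering.

Emit:
{"op": "drive_tool", "data": {"deltas": [[0,0,0.4,0],[0,0,0.4,0],[0,0,0.3,0],[0,0,0.2,0],[0,0,0.1,0],[0,0,0.1,0],[0,0,0.05,0],[0,0,0.05,0],[0,0,0.05,0],[0,0,0,0],[0,0,0,0]]}}

```text
clock: 34.45
eef_pos: [593.8, 151.9, 112.8]
tcp_rot: [-3.142, -0.0, 0.054]
contact_force: [-0.4, 0.5, -7.8]
opening: 0.155
```

Emit:
{"op": "drive_tool", "data": {"deltas": [[0,0,0.05,0],[0,0,0.05,0],[0,0,0,0],[0,0,0,0]]}}

```text
clock: 34.78
eef_pos: [593.8, 151.9, 112.0]
tcp_rot: [-3.142, -0.0, 0.054]
contact_force: [0.3, -0.8, -5.8]
opening: 0.159
```

Emit:
{"op": "drive_tool", "data": {"deltas": [[0,0,0.05,0],[0,0,0.05,0],[0,0,0,0],[0,0,0,0]]}}

```text
clock: 35.12
eef_pos: [593.9, 152.0, 111.9]
tcp_rot: [-3.142, -0.0, 0.054]
contact_force: [-4.1, -0.8, 5.3]
opening: 0.155
```

Emit:
{"op": "drive_tool", "data": {"deltas": [[0,0,-0.1,0],[0,0,0,0],[0,0,0,0],[0,0,0,0],[0,0,-1,0],[0,0,-3,0],[0,0,-3,0],[0,0,-3,0],[0,0,0,0],[-0.74,3.88,0,0]], "jaw": 0.55}}

```text
clock: 35.95
eef_pos: [591.1, 117.2, 215.1]
tcp_rot: [-3.138, -0.007, 0.057]
contact_force: [-0.7, -1.5, -1.1]
opening: 0.453
```

Emit:
{"op": "drive_tool", "data": {"deltas": [[-0.74,3.88,0,0],[-0.74,3.88,0,0],[-0.74,3.88,0,0],[-0.74,3.88,0,0],[-0.74,3.88,0,0],[-0.74,3.88,0,0],[-0.74,3.88,0,0],[-0.74,3.88,0,0],[-0.74,3.88,0,0],[-0.74,3.88,0,0],[-0.74,3.88,0,0],[-0.74,3.88,0,0]]}}

```text
clock: 36.95
eef_pos: [524.2, -358.9, 212.2]
tcp_rot: [3.141, -0.0, 0.054]
contact_force: [1.8, 0.9, 0.4]
opening: 0.449
```

Emit:
{"op": "drive_tool", "data": {"deltas": [[0,0,0,0.104],[0,0,0,0],[0,0,0,0]]}}

```text
clock: 37.2
eef_pos: [524.5, -356.9, 211.8]
tcp_rot: [-3.141, 0.0, -0.049]
contact_force: [-0.1, 0.1, 0.5]
opening: 0.45
```

Run:
```python
from h import *
p,W=look('w8');levers(W)
p,W=cloud('top');z=W[...,2];cv2.imwrite('pics/t8.png',p[:,:,::-1])
roi=np.zeros(z.shape,bool);roi[120:300,60:300]=1
blobs((z>97)&(z<140)&roi,W,p)
blobs(red(p)&roi&(z>20),W,p)
```

```text
eef [ 524.8 -356.2  211.8] [-3.141  0.    -0.047]
obj [ 496.1 -355.1   46.5  258.3] arm line pt [ 490.7 -356.6] yaw -0.0559 hub [ 601.5 -362.7]
obj [ 559.8 -492.7   40.7   40.4] arm line pt [ 560.2 -492.6] yaw 0.673 hub None
obj [494.1 -53.5  40.   19.7] arm line pt [489.7 -54.7] yaw -0.4402 hub None
obj [399.4 -39.6  38.6  33.9] arm line pt [400.5 -52.6] yaw 0.2498 hub None
1 px [162. 174.] n 1081 rect [6.190e+02 2.228e+02 2.597e+02 4.660e+01 6.000e-01] med [646.7 217.  115.9] z95 129.0
2 px [188. 186.] n 1024 rect [6.240e+02 1.511e+02 2.602e+02 4.790e+01 4.000e-01] med [592.4 154.6 116.4] z95 128.7
1 px [243. 176.] n 52 rect [640.1  29.4  21.5  12.7  89.6] med [639.1  31.4  65.7] z95 69.6
3 px [ 97. 222.] n 181 rect [525.6 392.8  34.8  31.4   1.9] med [525.2 392.9  32. ] z95 37.3
4 px [ 94. 246.] n 186 rect [465.8 397.5  31.1  35.2  89.2] med [465.7 397.2  31.9] z95 36.3
5 px [ 91. 271.] n 171 rect [405.6 401.   31.8  31.2   0.7] med [404.4 400.4  32. ] z95 37.5
```

Emit:
{"op": "drive_tool", "data": {"deltas": [[0,0.1,2,0],[0,0,4,0],[0,0,4,0],[0,0,4,0],[0,0,2.8,0],[0,0,1.2,0],[0,0,0.7,0],[0,0,0.2,0],[0,0,0,0],[0,0,0,0]]}}

```text
clock: 38.13
eef_pos: [526.0, -358.5, 24.7]
tcp_rot: [3.14, -0.002, -0.05]
contact_force: [-0.8, -0.1, 0.7]
opening: 0.45
```

Emit:
{"op": "drive_tool", "data": {"deltas": [[0,0,0,0],[0,0,0,0],[0,0,0,0],[0,0,0,0],[0,0,0,0],[0,0,0,0],[0,0,0,0]], "jaw": 1, "force": 25}}

```text
clock: 38.72
eef_pos: [525.6, -358.5, 24.3]
tcp_rot: [3.141, -0.002, -0.05]
contact_force: [-1.0, 1.3, 7.2]
opening: 0.156
```

Emit:
{"op": "drive_tool", "data": {"deltas": [[0,0,-0.3,0],[0,0,-0.5,0],[0,0,-0.5,0],[0,0,-0.7,0],[0,0,0,0],[0,0,0,0],[0,0,0,0]]}}

```text
clock: 39.3
eef_pos: [524.7, -357.9, 42.8]
tcp_rot: [-3.142, -0.0, -0.05]
contact_force: [0.2, 0.1, -6.8]
opening: 0.159
```

Run:
```python
from h import *
e=r.sense()['eef_pos'];tilt(e[0],e[1],-.05)
```

```text
eef [ 524.5 -357.8   42.6] [-3.141  0.    -0.05 ] F [-0.93  0.07 -6.37] T [ 0.031 -0.098  0.001] op 0.159
-40 42.4 571 | -20 42.4 673 | 0 42.4 812 | 20 106.5 3008 | 40 42.4 1027 | 60 54.7 1211 | 80 55.1 1702 | 100 54.4 885 |
```

Lever C is level too. Lifting and carrying it to the near slot.

Emit:
{"op": "drive_tool", "data": {"deltas": [[0,0,-0.4,0],[0,0,-0.8,0],[0,0,-1.2,0],[0,0,-1.6,0],[0,0,-2,0],[0,0,-2,0],[0,0,-1.6,0],[0,0,-1,0],[0,0,-0.6,0],[0,0,-0.3,0],[0,0,0,0]]}}

```text
clock: 40.27
eef_pos: [524.8, -358.0, 158.2]
tcp_rot: [3.141, -0.0, -0.05]
contact_force: [-0.9, 0.1, -5.8]
opening: 0.155
```

Run:
```python
from h import *
e=r.sense()['eef_pos'];tilt(e[0],e[1],-.05)
```

```text
eef [ 524.5 -357.7  157.4] [-3.141e+00  1.000e-03 -5.000e-02] F [-0.37  0.48 -6.56] T [ 0.04  -0.096 -0.018] op 0.155
-40 157.8 565 | -20 157.8 672 | 0 157.8 792 | 20 158.2 1291 | 40 157.9 1024 | 60 170.2 1214 | 80 170.6 1711 | 100 170.1 887 |
```

Emit:
{"op": "drive_tool", "data": {"deltas": [[0.12,-0.5,0,0],[0.26,-1.1,0,0],[0.42,-1.8,0,0],[0.59,-2.5,0,0],[0.66,-2.8,0,0],[0.66,-2.8,0,0],[0.66,-2.8,0,0],[0.66,-2.8,0,0],[0.66,-2.8,0,0],[0.66,-2.8,0,0],[0.66,-2.8,0,0],[0.66,-2.8,0,0]]}}

```text
clock: 41.32
eef_pos: [605.2, -76.1, 157.1]
tcp_rot: [-3.141, 0.001, -0.05]
contact_force: [0.6, -0.5, -7.7]
opening: 0.155
```

Emit:
{"op": "drive_tool", "data": {"deltas": [[0.66,-2.8,0,0],[0.66,-2.8,0,0],[0.66,-2.8,0,0],[0.61,-2.6,0,0],[0.52,-2.2,0,0],[0.4,-1.7,0,0],[0.28,-1.2,0,0],[0.19,-0.8,0,0],[0.12,-0.5,0,0],[0,0,0,-0.02],[0,0,0,-0.03],[0,0,0,-0.03]]}}

```text
clock: 42.32
eef_pos: [654.9, 92.1, 157.6]
tcp_rot: [3.141, 0.001, 0.032]
contact_force: [-0.1, 0.2, -6.7]
opening: 0.156
```

Emit:
{"op": "drive_tool", "data": {"deltas": [[0,0,0,-0.024],[0,0,0.5,0],[0,0,1,0],[0,0,0.8,0],[0,0,0.4,0],[0,0,0,0],[0,0,0,0]]}}

```text
clock: 42.9
eef_pos: [654.9, 93.0, 130.1]
tcp_rot: [3.141, 0.001, 0.054]
contact_force: [-0.0, -0.1, -6.7]
opening: 0.159
```

Run:
```python
from h import *
e=r.sense()['eef_pos'];p,W=tilt(e[0],e[1],.054)
cv2.imwrite('pics/w9.png',p[:,:,::-1])
```

```text
eef [655.3  93.  130.6] [3.142 0.    0.054] F [ 0.78  0.85 -5.41] T [-0.01  -0.09   0.019] op 0.156
-40 129.7 560 | -20 129.7 674 | 0 129.7 793 | 20 193.8 3027 | 40 129.6 1015 | 60 141.8 1207 | 80 142.2 1690 | 100 141.6 908 |
```

View pics/w9.png

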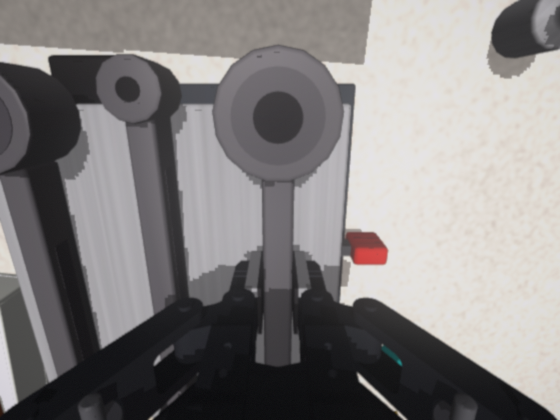

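Lever C is level with its hub at (277,115), clear of lever B at (127,90) and inside the pan. Lowering.

Emit:
{"op": "drive_tool", "data": {"deltas": [[0,0,0.4,0],[0,0,0.4,0],[0,0,0.3,0],[0,0,0.2,0],[0,0,0.1,0],[0,0,0.05,0],[0,0,0.05,0],[0,0,0.05,0],[0,0,0.05,0],[0,0,0,0],[0,0,0,0]]}}

```text
clock: 43.87
eef_pos: [655.3, 93.1, 114.8]
tcp_rot: [3.142, -0.0, 0.054]
contact_force: [-0.4, -1.2, -6.1]
opening: 0.15
```

Emit:
{"op": "drive_tool", "data": {"deltas": [[0,0,0.05,0],[0,0,0,0],[0,0,0,0]]}}

```text
clock: 44.12
eef_pos: [655.3, 93.1, 114.4]
tcp_rot: [-3.142, -0.0, 0.054]
contact_force: [0.5, 0.7, -6.1]
opening: 0.154
```

Emit:
{"op": "drive_tool", "data": {"deltas": [[0,0,0.05,0],[0,0,0.05,0],[0,0,0,0],[0,0,0,0]]}}

```text
clock: 44.45
eef_pos: [655.4, 93.1, 114.3]
tcp_rot: [-3.142, -0.0, 0.054]
contact_force: [-4.8, -1.2, 6.0]
opening: 0.155
```

Emit:
{"op": "drive_tool", "data": {"deltas": [[0,0,0.05,0],[0,0,0,0],[0,0,0,0]]}}

```text
clock: 44.7
eef_pos: [655.4, 93.1, 114.3]
tcp_rot: [-3.142, -0.001, 0.054]
contact_force: [-6.1, -0.8, 9.9]
opening: 0.155
```

Touching down. Releasing, backing off and checking.

Emit:
{"op": "drive_tool", "data": {"deltas": [[0,0,-0.15,0],[0,0,0,0],[0,0,0,0],[0,0,0,0],[0,0,-1,0],[0,0,-3,0],[0,0,-4,0],[0,0,-4,0],[-1.5,3.5,-3,0],[-1.5,3.5,0,0],[-1.5,3.5,0,0],[-1.5,3.5,0,0]], "jaw": 0.55}}

```text
clock: 45.7
eef_pos: [604.4, -46.0, 261.7]
tcp_rot: [3.141, -0.002, 0.055]
contact_force: [0.7, -0.5, -0.3]
opening: 0.452
```

Emit:
{"op": "drive_tool", "data": {"deltas": [[-2,3.5,0,0],[-2,3.5,0,0],[-2,3.5,0,0],[-2,3.5,0,0],[0,0,0,0],[0,0,0,0]]}}

```text
clock: 46.2
eef_pos: [531.6, -190.9, 260.9]
tcp_rot: [3.141, -0.001, 0.05]
contact_force: [-0.0, -0.2, -0.0]
opening: 0.451
```

Run:
```python
from h import *
p,W=cloud('top');z=W[...,2];cv2.imwrite('pics/t9.png',p[:,:,::-1])
roi=np.zeros(z.shape,bool);roi[120:300,60:300]=1
blobs((z>97)&(z<140)&roi,W,p)
blobs(red(p)&roi&(z>20),W,p);print(r.sense()['contact_force'],r.sense()['clock'])
```

```text
1 px [214. 170.] n 993 rect [626.1  97.9 258.3  46.5   0.9] med [658.6  93.2 116.4] z95 128.3
2 px [162. 174.] n 1073 rect [619.2 214.  259.1  47.4   5.6] med [646.9 217.1 116. ] z95 128.7
3 px [188. 186.] n 1025 rect [622.7 161.  258.9  48.    5.8] med [592.4 154.6 116.3] z95 128.8
1 px [243. 176.] n 54 rect [639.7  29.9  21.4  13.3  86.6] med [639.1  32.4  65.4] z95 69.2
3 px [ 97. 222.] n 182 rect [525.7 392.3  31.7  34.7  89.8] med [525.2 392.4  32. ] z95 36.5
4 px [ 94. 246.] n 187 rect [465.6 398.3  31.9  34.9  89.4] med [465.7 397.5  32.6] z95 36.8
5 px [ 91. 271.] n 171 rect [4.056e+02 4.010e+02 3.200e+01 3.120e+01 1.000e-01] med [404.4 400.   32.2] z95 36.6
[0.65440788 1.24908723 0.69935317] 46.25
```

View pics/t9.png

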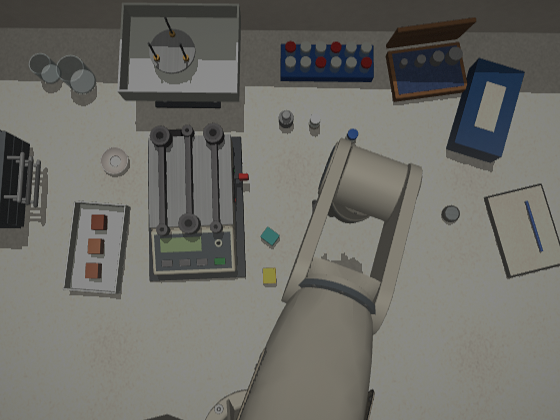

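The final view shows three levers side by side on the pan at about (162,174), (188,186) and (214,170). The three blocks are in the tray, the lock is back at (243,176), and the bystanders haven't moved.

```bash
python3 -c "
from rig import r,cams,job
print(job.sign_off())"
```

```text
the job is handed in; nothing more can be done
None
```

The job is done in the order asked and handed in at about 46 s of the 210 s allowed. The hand-in gives no verdict.

- **Blocks:** all three stone blocks were moved from the pan into the white tray. The final top view shows them standing on its floor. None had been knocked aside.
- **Lock:** I pushed the red lock to the back until it hit the stop, where the force rose to about 27 N with no further travel. The camera measured about 39–40 mm of travel, and the lock was still there at the end.
- **Levers:** I tried each of the three with a low lift at 25 N, gripped about 29 mm from the middle toward the hub. Each hung level at that first grip, so I did not need to shift it. I carried them level and set each down with 10 N or less measured at the wrist. They now lie flat and side by side, about 60–65 mm apart, with arm tops at 116 mm by the top camera (114 expected).
- **Bystanders:** in the final top view, the turquoise and yellow look-alikes, the vials, the check weight, the dish and the loupe look unmoved. The arm hid the tweezers in that view, so I did not recheck them, but the tool never worked near them.

No check failed. The only disagreement was 1–3 mm between the top and wrist cameras, which is close to their calibration error.

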